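# Feel for the release notch and open the sample case

## Robot

A 6-joint arm with a two-finger parallel gripper is mounted at the origin on the work surface. World frame = base frame: x ahead of the robot, y to its left, z up, the work surface at z = 0. Lengths are in m, angles in rad, forces in N, time in s.
With the tool pointing down it reaches from about 0.4 to 0.825 m from the base axis. Payload 7 kg.
Tool frame: the origin (TCP) lies at the very end of the fingers, on their centre line; the grasp point (between the pads) lies 19 mm behind it; z points along the fingers, y is the direction in which the jaws open and shut (so a half turn about z gives the same grasp; the last joint's range is limited). The gripper opens to 88 mm and grips with 3 to 60 N. Pads are 19 mm wide; open, the fingers measure 130 mm over their backs; the gripper's body (78 mm by 193 mm) begins 47 mm behind the grasp point.
Start: joints at [1.393, 0.359, 0.012, 0, -1.224, -0.288], TCP at [0.303, 0.603, 0.227] pointing down, gripper open.
Joint ranges: [-3.07, 3.07], [-1.43, 2.12], [-1.02, 1.25], [-3.03, 1.67], [-3.05, -0], [-3.03, 3.03]. Speed limits (rad/s): [2.39, 2.39, 3.01, 3.14, 3.14, 3.14].

## Interface

Orientations are given as [roll, pitch, yaw] about the fixed x, y, z axes, in that order (R = Rz(yaw) Ry(pitch) Rx(roll)).
In Python, from station import arm, eyes, job, outline_of gives the robot as it stands.
- The arm moves only by the tool apply_moves, never from a script. Its argument "moves" is a list of rows, each a list of 5 numbers: the opening, from -1 (shut) to 1 (fully open), then the shift along the tool's x, y, z in m, then the turn about the tool's z in rad. A call has 1 to 12 rows; each row shifts and turns the commanded pose from where the row before left it, along the tool's axes as they then stand; what a row does not reach is not made up. A row lasts 1/12 s, in which the tool goes at most 41.7 mm and 7.16 degrees, less where a joint would pass 70% of its speed; a pose out of reach is approached as far as the arm can. A call with a gripper value outside its range is refused whole. The fingers move at their own pace and stop on an object; "newtons" is the grip in N (left out, the last holds). Time passes only in rows, so rows that do not move let the fingers close. It gives the time, the measured TCP pose, the force and the opening at its end, in the units of the state.
- arm.get_state(): the state, without advancing time (a new reading comes with each control period).
- eyes.grab_frame(name): name is "side" or "top"; returns a dict with "color" (384x512x3 uint8, red, green, blue), "z_map" (384x512 float32, m along the optical axis (not along the pixel's ray), 0 where there is no reading), "camera_matrix" (3x3 intrinsics, pixels), "k1" (the pictures are not rectified: a ray, as slopes to the right and down, at radius r is drawn at 1 + k1 r^2 times it, then the intrinsics apply), "extrinsics" (4x4, takes a point from camera to world coordinates). Camera axes: x right, y up, looking along -z (the intrinsics and any distortion apply to the point x, -y, -z); pixel columns grow to the right and rows downward; lengths in m; the calibration is good to about 2 mm. A picture is of the moment at which its call begins.
- job.job_done(): hands the job in, once; it reports no verdict.
Trained networks look in a picture, given as the dict that the camera call returned (one of the last four; its "shot" number tells which), for a name from the list of things; names that differ only in an ending like _2 or _b are one class to them, and where a whole thing is asked for, a point or a joint stands for the part that bears it (a point fixed in the world has none). Each returns a list of dicts, best first, with "score" (0 to 1); they miss things now and then, are a little off and sometimes report something else, mostly with a low value. They report only what shows in the picture. A call takes as long as a camera call.
- outline_of(label, picture): "region" (384x512 bool, what is visible of it) and "extent" ([left, top, right, bottom] in pixels, round what is visible of it).
The state is a dict: "t": time; "q": joint angles; "qd": joint speeds; "joint_efforts": joint torques, N m; "eef_pos": TCP position; "ee_rot": TCP orientation; "force": force on the tool from outside, world axes, zero at the start; "moment": the same for the moment, N m; "width": finger opening in m.
Only numpy, scipy, OpenCV 4.12 (cv2) and the standard library are available. Lean on these libraries where they do the work, as an engineer would, in place of code of your own. Each camera call takes 0.05 s, during which the arm holds its last target.

## Task

Open the dry-sample case on the bench by its hidden release: set a closed fingertip down on one end of the bare metal ledge along the robot's side of the case, run it along the ledge, staying down on it without hopping, until it finds the notch, and press the tab inside the notch fully down so that the lid comes ajar and stays so. Then leave everything; do not push or pry the lid itself, and leave the jars, bottles and other things standing about where they are.

Things in the scene. Friction and masses are not known exactly. Their poses are not given: they have to be found in the camera images.
- case: White dry-sample case fixed to the bench, 220 (x) by 310 (y) by 100 mm (z). Origin: centre of its underside; x points away from the robot, y left along the ledge, z up. Side panels 45 mm wide, 100 mm high, close it left and right. On the robot's side, between them, runs a bare aluminium ledge 220 mm long, 26 mm deep, its flat top 92 mm above the bench. Behind the ledge: a 16 mm gap, then the lid.
- ledge (a point): Middle of the ledge's top face, axes as the case's; NOT the notch. The notch is 54 mm long (y), cut through the ledge's whole depth (x), open above and to the robot; its centre is at an unknown y up to 40 mm either side of here. At its bottom is the tab of the same metal, its top 10 mm below the ledge's top. The outermost 40 mm of the ledge at each end are always whole.
- tab (a joint): Release tab in the notch, 24 (x) by 51 mm (y): 0 m = up (top 10 mm below the ledge's top), 0.008 m = fully down (18 mm below it). It yields to about 8 N straight down, stays where it is left, and lifts the lid by a linkage as it goes down.
- lid_hinge (a joint): Lid angle: 0 rad = shut, 0.18 rad = ajar with the tab fully down (front edge about 29 mm higher). It moves only together with the tab.
- lid: Case lid, grey frame with a clear window, 163 (x) by 212 (y) by 12 mm, top 98 mm above the bench when shut. Origin: on its hinge line along the back, at its underside; it reaches from there towards the robot.
- jar: loose low amber sample jar, 42 mm across, 50 mm tall, standing on the robot's side of the case. Origin: centre of its underside. To be left alone.
- mortar: loose white ceramic bowl, 84 mm across, 45 mm tall, left of the case. Origin: centre of its underside. To be left alone.
- carton: loose cardboard sample carton 60 x 50 x 70 mm, right of the case. Origin: centre of its underside. To be left alone.
- wash: loose white plastic bottle, 68 mm across, 160 mm tall, right of the case. Origin: centre of its underside. To be left alone.
- spatula: loose steel spoon, 150 mm long, lying on the robot's side of the case. Origin: middle of its length, underside. To be left alone.
- vial: loose glass vial, 28 mm across, 40 mm tall, standing on the case's right-hand side panel towards the back (bottom 100 mm above the bench). Origin: centre of its underside. To be left alone.
- reagent: loose amber bottle, 60 mm across, 120 mm tall, left of the case towards the back. Origin: centre of its underside. To be left alone.

How it is judged:
By the outcome, as a careful person would: the job done as asked, in the order asked, and still so for the second after the job is handed in, with the robot touching nothing.
It also fails if it takes over 51 s, if anything falls off the work surface, if the arm or the gripper's body presses on something with over 40 N, if the wrist force passes 120 N, or if a joint passes its speed limit or range.

## Working session

There is one attempt and no reset: what is moved stays moved. The work goes in short steps, Python scripts to look and compute and a tool call to move; the robot and the scene stay as the last step left them, time stands still between calls to the robot, and variables do not carry over. Pictures are saved under pics/ and viewed, and the job is handed in when it is done.

Besides the shell and the picture viewer there is one more tool, called after "Emit:" as name(argument=value, ...) on one line, values as JSON. apply_moves: Moves the arm, as the interface text tells. Its arguments: {"type":"object","properties":{"moves":{"type":"array","items":{"type":"array","items":{"type":"number"}}},"newtons":{"type":"number"}},"required":["moves"]}

```bash
mkdir -p pics; ls; cat > h.py <<'E'
import numpy as np,cv2
from station import arm,eyes,job,outline_of
def cloud(f):
    K=np.array(f["camera_matrix"]);z=f["z_map"]
    v,u=np.mgrid[0:384,0:512].astype(np.float64)
    p=cv2.undistortPoints(np.stack([u.ravel(),v.ravel()],1)[:,None],K,np.array([f["k1"],0,0,0.])).reshape(384,512,2)
    P=np.stack([p[...,0]*z,-p[...,1]*z,-z,np.ones_like(z)],-1)
    W=P@np.array(f["extrinsics"]).T
    W=W[...,:3].copy();W[z<=0]=np.nan
    return W
E
python3 - <<'E'
from h import *
print(arm.get_state())
for n in("side","top"):
    f=eyes.grab_frame(n);cv2.imwrite(f"pics/{n}0.png",f["color"][...,::-1]);np.save(f"{n}0.npy",cloud(f))
    W=cloud(f)
    print(n,f["k1"],np.array(f["extrinsics"])[:3,3])
    for l in["case","ledge","lid","tab","jar","mortar","carton","wash","spatula","vial","reagent"]:
        for r in outline_of(l,f)[:2]:
            m=r["region"];print(l,round(r["score"],2),np.array(r["extent"]).astype(int),np.round(np.nanpercentile(W[m],[3,50,97],axis=0),3).tolist() if m.any() else 0)
E
```

```text
pics
{'t': 0.0, 'q': array([ 1.39305695e+00,  3.59367362e-01,  1.10454700e-02, -3.48664177e-04,
       -1.22412148e+00, -2.88101619e-01]), 'qd': array([-0.00094535, -0.00012007, -0.00224033,  0.00031442, -0.00171626,
        0.00274109]), 'joint_efforts': array([ 1.01264664e-03, -5.82710230e+01,  2.93047392e+01,  6.99697226e+00,
        6.80483630e-03, -1.60551522e-04]), 'eef_pos': array([0.30299363, 0.60260857, 0.22562977]), 'ee_rot': array([ 3.13992035e+00, -1.53767144e-04, -4.65959603e-01]), 'force': array([-0.06251359, -0.16575929,  0.00430984]), 'moment': array([ 0.0394904 , -0.02683667,  0.03200839]), 'width': 0.08803028795479503}
side -0.0603143794807957 [ 0.17278877 -0.47065084  0.6873834 ]
case 0.84 [190 109 341 250] [[0.5, -0.099, 0.009], [0.606, 0.01, 0.094], [0.727, 0.212, 0.1]]
ledge 0.9 [187 113 344 253] [[0.5, -0.099, 0.004], [0.605, 0.012, 0.094], [0.73, 0.214, 0.1]]
lid 0.77 [214 121 317 197] [[0.563, -0.033, 0.092], [0.642, 0.058, 0.095], [0.73, 0.166, 0.098]]
tab 0.43 [218 172 231 190] [[0.526, 0.055, 0.073], [0.538, 0.074, 0.081], [0.551, 0.094, 0.083]]
jar 0.71 [
[... 1632 characters left out ...]
ar 0.98 [137 163 166 195] [[0.582, 0.283, 0.005], [0.621, 0.325, 0.024], [0.651, 0.353, 0.048]]
carton 0.79 [305 189 327 214] [[0.503, -0.171, 0.019], [0.534, -0.144, 0.071], [0.565, -0.118, 0.075]]
wash 0.79 [309 134 339 162] [[0.643, -0.205, 0.016], [0.664, -0.17, 0.111], [0.697, -0.147, 0.163]]
spatula 0.83 [232 222 266 266] [[0.359, -0.008, 0.002], [0.393, 0.054, 0.014], [0.471, 0.088, 0.024]]
spatula 0.43 [174 115 301 214] [[0.519, -0.076, 0.037], [0.634, 0.067, 0.099], [0.743, 0.216, 0.105]]
vial 0.67 [195 122 280 193] [[0.571, -0.035, 0.094], [0.652, 0.064, 0.098], [0.735, 0.164, 0.103]]
reagent 0.58 [144 102 167 132] [[0.758, 0.279, 0.005], [0.776, 0.3, 0.083], [0.807, 0.332, 0.123]]
```

```bash
python3 - <<'E'
import numpy as np,cv2
for n,(a,b,c,d) in dict(side=(150,100,350,260),top=(140,90,340,270)).items():
    im=cv2.imread(f"pics/{n}0.png");cv2.imwrite(f"pics/{n}0c.png",cv2.resize(im[b:d,a:c],None,fx=4 if n=="side" else 3.3,fy=4 if n=="side" else 3.3,interpolation=cv2.INTER_CUBIC)[:600,:800])
W=np.load("top0.npy");S=np.load("side0.npy")
# top: ledge points
for nm,P in(("top",W),("side",S)):
    X=P.reshape(-1,3);zl=(0.084,0.1)
    q=X[(X[:,0]>.5)&(X[:,0]<.58)&(X[:,1]>-.12)&(X[:,1]<.25)]
    for y in np.arange(-.11,.24,.01):
        s=q[(q[:,1]>=y)&(q[:,1]<y+.01)&(q[:,2]>.07)]
        s=s[np.argsort(s[:,0])]
        print(nm,round(y,2),[(int(round(a*1e3)),int(round(c*1e3))) for a,_,c in s[::max(1,len(s)//9)]])
E
```

```text
top -0.11 []
top -0.1 []
top -0.09 []
top -0.08 [(552, 99), (555, 100), (557, 100), (560, 101), (562, 103), (565, 101), (568, 104), (568, 102), (570, 104), (571, 102), (573, 103), (574, 99), (576, 103), (576, 101), (579, 102), (579, 102)]
top -0.07 [(512, 99), (525, 104), (533, 100), (541, 101), (547, 101), (552, 100), (560, 104), (565, 101), (571, 102), (576, 102)]
top -0.06 [(501, 102), (509, 104), (517, 104), (528, 103), (539, 101), (547, 101), (555, 102), (563, 102), (571, 102), (579, 101)]
top -0.05 [(501, 101), (510, 102), (517, 101), (525, 103), (533, 102), (542, 103), (553, 100), (563, 101), (572, 99), (580, 100)]
top -0.04 [(500, 84), (507, 103), (515, 100), (523, 103), (531, 100), (539, 101), (547, 102), (555, 101), (564, 100), (574, 100)]
top -0.03 [(502, 98), (510, 104), (518, 103), (523, 99), (531, 104), (537, 99), (548, 100), (558, 100), (569, 100), (580, 102)]
top -0.02 [(504, 76), (511, 93), (519, 95), (527, 94), (535, 94), (556, 98), (561, 101), (567, 100), (575, 103)]
top -0.01 [(511, 97), (516, 93), (521, 96), (527, 92), (533, 94), (538, 93), (559, 97), (567, 97), 
[... 6296 characters left out ...]
), (557, 91), (561, 91), (563, 91), (567, 91), (571, 91), (575, 91), (577, 90)]
side 0.19 [(551, 70), (553, 80), (554, 79), (558, 92), (562, 98), (564, 91), (568, 94), (571, 100), (574, 98), (576, 99)]
side 0.2 [(549, 92), (550, 77), (551, 82), (552, 87), (554, 98), (556, 97), (561, 98), (565, 97), (570, 99), (578, 100)]
side 0.21 [(551, 89), (552, 95), (553, 76), (554, 98), (557, 99), (561, 99), (564, 100), (568, 99), (572, 96), (576, 99), (579, 101)]
side 0.22 [(554, 86), (554, 89), (554, 85), (556, 90), (559, 98), (563, 98), (567, 97), (570, 98), (574, 98), (578, 98)]
side 0.23 [(555, 92), (556, 82), (557, 75), (557, 92), (559, 98), (563, 100), (568, 99), (571, 101), (577, 98), (580, 99)]
```

View pics/side0c.png

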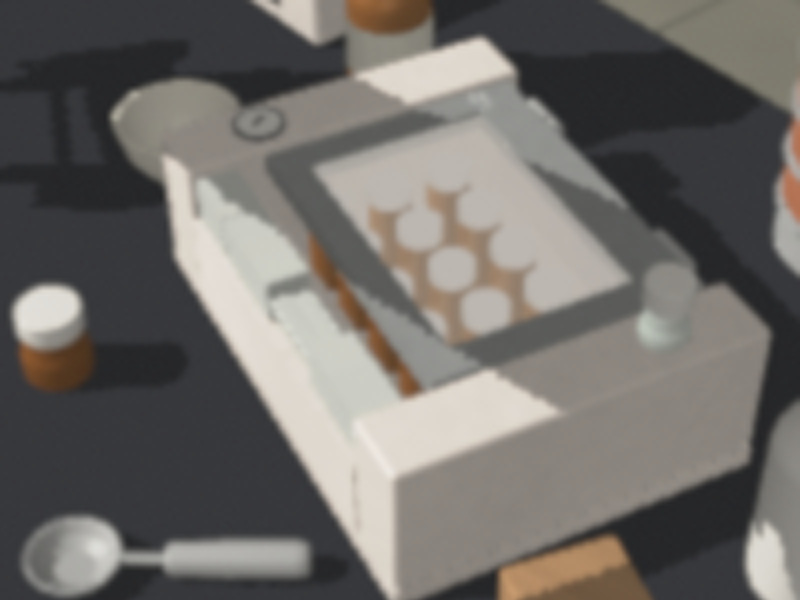

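View pics/top0c.png

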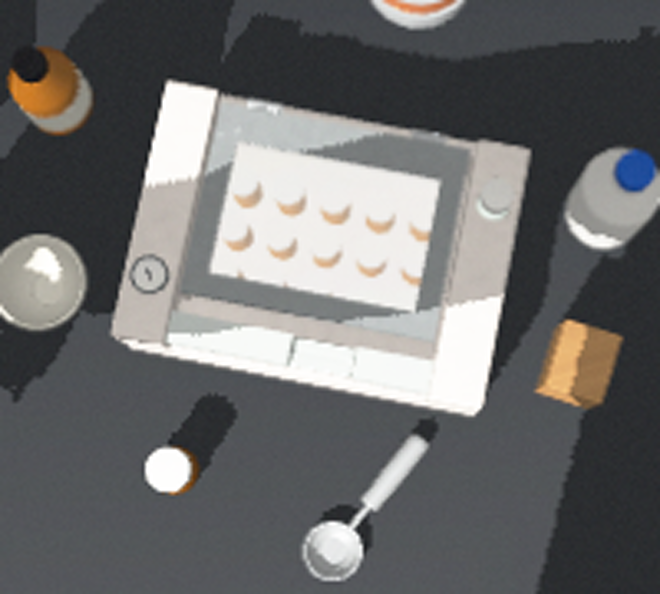

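```bash
python3 - <<'E'
import numpy as np
from scipy.optimize import differential_evolution
for n in("top","side"):
    P=np.load(n+"0.npy").reshape(-1,3);P=P[(P[:,0]>.47)&(P[:,0]<.68)&(P[:,1]>-.13)&(P[:,1]<.27)&(P[:,2]>.03)&(P[:,2]<.115)]
    def loc(p):
        c,s=np.cos(p[2]),np.sin(p[2]);d=P[:,:2]-p[:2]
        return c*d[:,0]+s*d[:,1],-s*d[:,0]+c*d[:,1]
    def cost(p):
        x,y=loc(p);h=np.full(len(x),.05)
        L=abs(y)<.11
        h[(abs(y)>.11)&(abs(y)<.155)&(x>-.013-p[5])]=.1
        h[L&(x>-.013)&(x<.013)]=.092
        h[L&(x>-.013)&(x<.013)&(abs(y-p[4])<.027)]=.082
        h[(abs(y)<.106)&(x>.029)]=.098
        return np.minimum(abs(P[:,2]-p[3]-h),.012).mean()
    r=differential_evolution(cost,[(.5,.57),(.05,.12),(-.35,-.1),(-.004,.006),(-.042,.042),(0,.012)],seed=1,maxiter=300,popsize=20)
    print(n,len(P),np.round(r.x,4),r.fun)
E
```

```text
top 6525 [ 0.5451  0.0881 -0.2174  0.0008 -0.0194  0.0041] 0.0031780020266929873
side 9632 [ 0.5426  0.0897 -0.2194 -0.0022 -0.0172  0.01  ] 0.004746661423266452
```

Emit:
apply_moves(moves=[[-1,0,0,0,-0.09],[-1,0,0,0,-0.09],[-1,0,0,0,-0.067],[-1,0.022,0.023,0,0],[-1,0.022,0.023,0,0],[-1,0.022,0.023,0,0],[-1,0.022,0.023,0,0],[-1,0.022,0.023,0,0],[-1,0.022,0.023,0,0],[-1,0.022,0.023,0,0],[-1,0.022,0.023,0,0],[-1,0.022,0.023,0,0]], newtons=30)

```text
t: 2.2
eef_pos: [0.4521, 0.3566, 0.2269]
ee_rot: [-3.141, -0.0, -0.219]
force: [0.0, 0.4, 0.4]
width: 0.0131
```

Emit:
apply_moves(moves=[[-1,0.022,0.023,0,0],[-1,0.022,0.023,0,0],[-1,0.022,0.023,0,0],[-1,0.022,0.023,0,0],[-1,0.022,0.023,0,0],[-1,0,0,0,0],[-1,0,0,0,0],[-1,0,0,0,0]])

```text
t: 2.87
eef_pos: [0.534, 0.2218, 0.2266]
ee_rot: [-3.141, 0.0, -0.22]
force: [-0.1, -0.1, 1.1]
width: 0.0002
```

Emit:
apply_moves(moves=[[-1,0.019,0.024,0,0],[-1,0.019,0.024,0,0],[-1,0,0,0.02,0],[-1,0,0,0.03,0],[-1,0,0,0.03,0],[-1,0,0,0.02,0],[-1,0,0,0.01,0],[-1,0,0,0,0],[-1,0,0,0,0],[-1,0,0,0,0]])

```text
t: 3.7
eef_pos: [0.5615, 0.1678, 0.1182]
ee_rot: [-3.14, -0.002, -0.218]
force: [0.5, -0.2, -0.1]
width: 0.0005
```

```bash
python3 - <<'E'
from h import *
s=arm.get_state();print(s["eef_pos"],s["ee_rot"],s["force"])
o=[]
for n,(a,b,c,d) in dict(side=(170,90,290,200),top=(160,130,280,240)).items():
    f=eyes.grab_frame(n);o.append(cv2.resize(f["color"][b:d,a:c,::-1],(400,367),interpolation=cv2.INTER_CUBIC))
cv2.imwrite("pics/b.png",np.hstack(o))
E
```

```text
[0.56151531 0.16783618 0.11816735] [-3.14011817e+00 -1.92276158e-03 -2.17694967e-01] [ 0.49164983 -0.15039615 -0.06007771]
```

View pics/b.png

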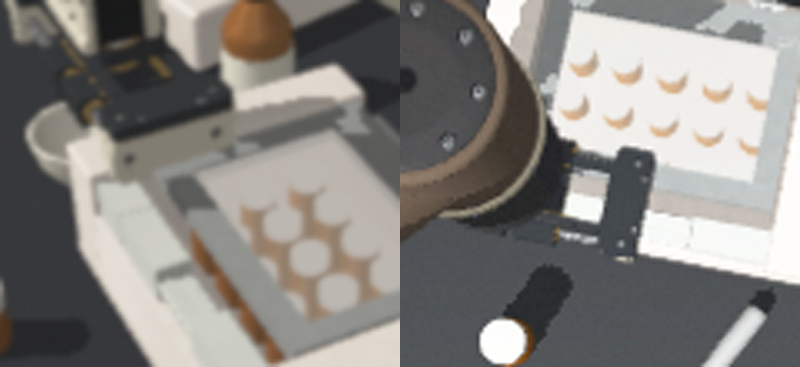

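Emit:
apply_moves(moves=[[-1,0,0,0.008,0],[-1,0,0,0.007,0],[-1,0,0,0.004,0],[-1,0,0,0.002,0],[-1,0,0,0,0],[-1,0,0,0,0]])

```text
t: 4.3
eef_pos: [0.5606, 0.1667, 0.0953]
ee_rot: [3.141, 0.0, -0.219]
force: [0.4, -0.2, -0.2]
width: 0.0004
```

Emit:
apply_moves(moves=[[-1,0,0,0.001,0],[-1,0,0,0.001,0],[-1,0,0,0,0]])

```text
t: 4.55
eef_pos: [0.5606, 0.1668, 0.0935]
ee_rot: [-3.142, 0.0, -0.219]
force: [-0.8, 0.8, 0.5]
width: 0.0005
```

Emit:
apply_moves(moves=[[-1,0,0,0.001,0],[-1,0,0,0.001,0],[-1,0,0,0,0]])

```text
t: 4.8
eef_pos: [0.5608, 0.1669, 0.0923]
ee_rot: [-3.141, -0.001, -0.218]
force: [-2.1, -0.3, 6.6]
width: 0.0007
```

Emit:
apply_moves(moves=[[-1,0,0,0.0005,0],[-1,0,0.002,0,0],[-1,0,0.003,0,0],[-1,0,0.003,0,0],[-1,0,0.003,0,0],[-1,0,0.003,0,0]])

```text
t: 5.3
eef_pos: [0.559, 0.1541, 0.0922]
ee_rot: [-3.139, -0.003, -0.218]
force: [1.9, 3.1, 3.8]
width: 0.0002
```

Emit:
apply_moves(moves=[[-1,0,0.003,0.0005,0],[-1,0,0.003,0,0],[-1,0,0.003,0,0],[-1,0,0.003,0,0],[-1,0,0.003,0,0]])

```text
t: 5.72
eef_pos: [0.556, 0.1396, 0.0919]
ee_rot: [-3.139, -0.003, -0.218]
force: [1.5, 4.4, 6.9]
width: 0.0002
```

Emit:
apply_moves(moves=[[-1,0,0.003,0,0],[-1,0,0.003,0,0],[-1,0,0.003,0,0],[-1,0,0.003,0,0],[-1,0,0.003,0,0]])

```text
t: 6.13
eef_pos: [0.5528, 0.1249, 0.0919]
ee_rot: [-3.139, -0.003, -0.218]
force: [1.2, 4.3, 7.0]
width: 0.0006
```

Emit:
apply_moves(moves=[[-1,0,0.003,0,0],[-1,0,0.003,0,0],[-1,0,0.003,0,0],[-1,0,0.003,0,0],[-1,0,0.003,0,0],[-1,0,0.003,0,0]])

```text
t: 6.63
eef_pos: [0.5489, 0.1073, 0.0919]
ee_rot: [-3.139, -0.003, -0.218]
force: [1.1, 5.5, 7.5]
width: -0.0001
```

Emit:
apply_moves(moves=[[-1,0,0.003,0,0],[-1,0,0.003,0,0],[-1,0,0.003,0,0],[-1,0,0.002,0,0],[-1,0,0.002,0,0]])

```text
t: 7.05
eef_pos: [0.546, 0.0945, 0.0918]
ee_rot: [-3.139, -0.003, -0.218]
force: [-0.3, 4.3, 5.9]
width: 0.0004
```

Emit:
apply_moves(moves=[[-1,0,0.002,0,0],[-1,0,0.002,0,0],[-1,0,0.002,0,0],[-1,0,0.002,0,0],[-1,0,0.002,0,0]])

```text
t: 7.47
eef_pos: [0.5421, 0.0836, 0.0907]
ee_rot: [3.142, -0.0, -0.219]
force: [-0.6, 0.2, -0.8]
width: 0.0004
```

Emit:
apply_moves(moves=[[-1,0,0.001,0.0003,0],[-1,0,0.001,0,0],[-1,0,0.001,0,0]])

```text
t: 7.72
eef_pos: [0.5408, 0.0803, 0.0897]
ee_rot: [3.141, 0.001, -0.219]
force: [-0.5, 0.3, -0.1]
width: 0.0005
```

Emit:
apply_moves(moves=[[-1,0,0.001,0,0],[-1,0,0.001,0,0],[-1,0,0.001,0,0]])

```text
t: 7.97
eef_pos: [0.5407, 0.0778, 0.0901]
ee_rot: [3.141, 0.0, -0.219]
force: [-0.1, 0.4, 0.3]
width: 0.0004
```

Emit:
apply_moves(moves=[[-1,0,0.0015,0.001,0],[-1,0,0.0015,0.001,0],[-1,0,0.0015,0.001,0],[-1,0,0.001,0.001,0],[-1,0,0,0.001,0],[-1,0,0,0.001,0],[-1,0,0,0.001,0],[-1,0,0,0,0]])

```text
t: 8.63
eef_pos: [0.5396, 0.0726, 0.083]
ee_rot: [3.141, 0.0, -0.219]
force: [0.8, 0.1, -0.6]
width: 0.0002
```

Emit:
apply_moves(moves=[[-1,0,0,0.001,0],[-1,0,0,0.001,0],[-1,0,0,0.001,0],[-1,0,0,0,0]])

```text
t: 8.97
eef_pos: [0.5398, 0.0727, 0.0807]
ee_rot: [-3.142, -0.0, -0.218]
force: [-2.5, -0.1, 4.8]
width: 0.0001
```

Tab touched at about 81–82 mm; press on.

Emit:
apply_moves(moves=[[-1,0,0,0.001,0],[-1,0,0,0.001,0],[-1,0,0,0.001,0],[-1,0,0,0.001,0],[-1,0,0,0,0]])

```text
t: 9.38
eef_pos: [0.5398, 0.0726, 0.0768]
ee_rot: [-3.141, -0.0, -0.218]
force: [-1.4, -0.5, 5.0]
width: 0.0003
```

Emit:
apply_moves(moves=[[-1,0,0,0.001,0],[-1,0,0,0.001,0],[-1,0,0,0.001,0],[-1,0,0,0,0]])

```text
t: 9.72
eef_pos: [0.5398, 0.0727, 0.0742]
ee_rot: [-3.141, -0.001, -0.218]
force: [-3.4, 0.7, 10.0]
width: 0.0007
```

Emit:
apply_moves(moves=[[-1,0,0,0.001,0],[-1,0,0,0,0],[-1,0,0,0,0]])

```text
t: 9.97
eef_pos: [0.5399, 0.0727, 0.0741]
ee_rot: [-3.141, -0.001, -0.218]
force: [-6.9, 0.4, 17.5]
width: 0.0005
```

Emit:
apply_moves(moves=[[-1,0,0,0.001,0],[-1,0,0,0,0],[-1,0,0,0,0]])

```text
t: 10.22
eef_pos: [0.5399, 0.0727, 0.074]
ee_rot: [-3.141, -0.001, -0.218]
force: [-10.2, 0.4, 26.8]
width: 0.0006
```

Emit:
apply_moves(moves=[[-1,0,0,-0.002,0],[-1,0,0,-0.003,0],[-1,0,0,-0.005,0],[-1,0,0,-0.01,0],[-1,0,0,-0.02,0],[-1,0,0,-0.03,0],[-1,0,0,-0.03,0],[-1,0,0,-0.03,0],[-1,0,0,-0.02,0],[-1,0,0,0,0],[-1,0,0,0,0]])

```text
t: 11.13
eef_pos: [0.5403, 0.0729, 0.2231]
ee_rot: [-3.14, -0.002, -0.219]
force: [-0.7, 0.3, -1.4]
width: 0.0002
```

Emit:
apply_moves(moves=[[-1,-0.02,-0.02,0,0],[-1,-0.02,-0.03,0,0],[-1,-0.02,-0.03,0,0],[-1,-0.02,-0.03,0,0],[-1,-0.02,-0.03,0,0],[-1,-0.02,-0.03,0,0],[-1,-0.01,-0.03,0,0],[-1,0,-0.03,0,0],[-1,0,-0.02,0,0],[-1,0,0,0,0],[-1,0,0,0,0]])

```text
t: 12.05
eef_pos: [0.4664, 0.3452, 0.2195]
ee_rot: [3.139, 0.001, -0.218]
force: [0.3, -1.5, -0.3]
width: 0.0005
```

```bash
python3 - <<'E'
from h import *
s=arm.get_state();print(s["t"],s["eef_pos"],s["force"])
o=[]
for n,(a,b,c,d) in dict(side=(140,70,390,270),top=(130,90,350,270)).items():
    f=eyes.grab_frame(n);W=cloud(f);o.append(cv2.resize(f["color"][b:d,a:c,::-1],(400,320),interpolation=cv2.INTER_CUBIC))
    c0,s0=np.cos(-.218),np.sin(-.218);d=W[...,:2]-[.544,.089];x=c0*d[...,0]+s0*d[...,1];y=-s0*d[...,0]+c0*d[...,1]
    for nm,m in dict(tab=(abs(x)<.008)&(abs(y+.018)<.018),ledge=(abs(x)<.008)&(abs(y-.06)<.03),lidfront=(x>.032)&(x<.044)&(abs(y)<.08),lidback=(x>.17)&(x<.18)&(abs(y)<.08)).items(): print(n,nm,m.sum(),np.round(np.nanmedian(W[...,2][m]),4))
    W0=np.load(n+"0.npy")
    for l in["jar","mortar","carton","wash","spatula","vial","reagent"]:
        r=outline_of(l,f)
        if r:
            m=r[0]["region"];print(l,round(r[0]["score"],2),np.array(r[0]["extent"]).astype(int),np.round(np.nanmedian(W[m],axis=0),3).tolist())
cv2.imwrite("pics/c.png",np.hstack(o))
E
```

```text
12.05 [0.46639156 0.34517045 0.21953315] [ 0.31800286 -1.46161603 -0.28097518]
side tab 67 0.073
side ledge 121 0.0906
side lidfront 412 0.1238
side lidback 169 0.0997
jar 0.8 [157 169 173 196] [0.445, 0.192, 0.034]
mortar 0.85 [179 119 207 144] [0.616, 0.342, 0.032]
carton 0.87 [273 236 314 278] [0.523, -0.16, 0.064]
wash 0.61 [337 182 379 255] [0.655, -0.192, 0.093]
spatula 0.78 [155 229 222 249] [0.401, 0.044, 0.011]
vial 0.69 [308 166 325 187] [0.654, -0.078, 0.13]
reagent 0.78 [235  80 255 119] [0.774, 0.297, 0.073]
top tab 77 0.0757
top ledge 128 0.0934
top lidfront 436 0.1239
top lidback 196 0.1035
jar 0.55 [183 223 198 239] [0.452, 0.202, 0.05]
mortar 0.83 [136 159 166 192] [0.621, 0.324, 0.023]
carton 0.66 [306 188 328 215] [0.531, -0.144, 0.071]
wash 0.9 [312 133 343 164] [0.665, -0.171, 0.11]
spatula 0.87 [235 220 270 267] [0.401, 0.048, 0.013]
vial 0.54 [289 143 297 155] [0.66, -0.072, 0.141]
reagent 0.65 [142 100 166 131] [0.777, 0.3, 0.082]
```

View pics/c.png

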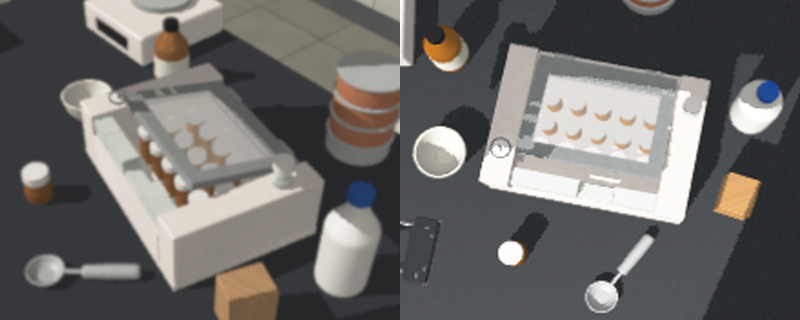

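```bash
python3 -c "
from station import job;print(job.job_done())"
```

```text
the job is handed in; nothing more can be done
None
```

The case is open: the tab is fully down, and the lid came ajar and stayed so after the arm withdrew. I handed the job in after about 12 s of the 51 s allowed; no verdict came back.

**What I did:** I set the closed fingertip on the left end of the ledge. I slid it along at about 4–8 N, with its height steady at 92 mm. It dropped into the notch about 7 mm to the right of the ledge's middle. Then I centred it in the notch and pressed the tab to its stop, at 27 N with the tip at 74 mm. Finally I lifted straight up and moved clear. The fingertip never pushed or pried the lid.

**Last checks:**
- **Tab:** both cameras show it about 17.6 mm below the ledge, against the 18 mm nominal. Taken with the hard stop I felt, that is fully down.
- **Lid:** near its front edge it reads about 124 mm above the bench, up from about 97 mm when shut.
- **Loose objects:** six of the seven are within about 3 mm of where they started. The spatula's estimate came out up to 8 mm different, but its outline is nearly unchanged in both pictures, so I put that down to the network.
- **Vial in the top view:** the network's first top-view find for the vial was actually the lid, so I compared its position in the side view only, where it had not moved.

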